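# Prop the stamp bin's sprung flap and set the stamp block in its cradle

## Robot

A 6-joint arm with a two-finger parallel gripper is mounted at the origin on the work surface. World frame = base frame: x ahead of the robot, y to its left, z up, the work surface at z = 0. Lengths are in m, angles in rad, forces in N, time in s.
With the tool pointing down it reaches from about 0.25 to 0.725 m from the base axis. Payload 4 kg.
Tool frame: the origin (TCP) lies between the finger pads; the fingertips stand 8 mm ahead of it and the grasp point (between the pads) lies 11 mm behind it (bot.tip_reach is the distance from the TCP to the fingertips, in m); z points along the fingers, y is the line along which they close (so a half turn about z gives the same grasp; the last joint's range is limited). The gripper opens to 85 mm and grips with 20 to 120 N. Pads are 22 mm wide; open, the fingers measure 114 mm over their backs; the gripper's body (76 mm by 85 mm) begins 54 mm behind the grasp point. The pads swing forward as they close: fully open they stand 13 mm farther back than shut.
Start: joints at [1.197, 0.241, 0.005, 1.335, 0, 1.571], TCP at [0.183, 0.465, 0.239] pointing down, gripper open.
Joint ranges: [-2.72, 2.72], [-1.05, 1.87], [-1.09, 1.28], [-1.99, 2.15], [-1.42, 1.44], [-3.14, 3.14]. Speed limits (rad/s): [2.79, 2.79, 3.14, 3.14, 3.14, 3.14].

## Interface

Orientations are given as a unit quaternion [x, y, z, w].
In Python, from workcell import bot gives the robot as it stands.
- The arm moves only by the tool move_arm, never from a script. Its argument "deltas" is a list of rows, each a list of 7 numbers: the opening, from 0 (shut) to 1 (fully open), then the shift along the tool's x, y, z in mm, then the turn, a rotation vector about the tool's x, y, z in degrees. In form: [[gripper, tx, ty, tz, ax, ay, az], ...]. A call has 1 to 10 rows; each row shifts and turns the commanded pose from where the row before left it, along the tool's axes as they then stand; what a row does not reach is not made up. A row lasts 1/12 s, in which the tool goes at most 41.7 mm and 7.16 degrees, less where a joint would pass 70% of its speed; a pose out of reach is approached as far as the arm can. A call is refused whole if a number of a shift passes 41.7 or a number of a turn 7.16, either way. A call with a gripper value outside its range is refused whole. The fingers move at their own pace and stop on an object; the grip force is fixed at half the most. Time passes only in rows, so rows that do not move let the fingers close. It gives the time, the measured TCP pose, the force, the opening and the grip force at its end, in the units of the state.
- bot.get_obs(): the state, without advancing time (a new reading comes with each control period).
- bot.camera(name): name is "side" or "top"; returns the picture (400x640x3 uint8, blue, green, red); there is no depth.
- bot.calibration(name): a dict with "K" (3x3 intrinsics, pixels), "position" and "orientation" of the camera in the world. Camera axes: x right, y down, z forward; pixel columns grow to the right and rows downward; lengths in m; the calibration is good to about 2 mm. A picture is of the moment at which its call begins. calibration takes no time and is no camera call.
- bot.job_done(): hands the job in; it is judged then, once.
Trained networks look in the newest picture that a camera, given by its name, has taken for a name from the list of things; names that differ only in an ending like _2 or _b are one class to them, and where a whole thing is asked for, a point or a joint stands for the part that bears it (a point fixed in the world has none). Each returns a list of dicts, best first, with "conf" (0 to 1); they miss things now and then, are a little off and sometimes report something else, mostly with a low value. They report only what shows in the picture. A call takes as long as a camera call. They do not tell look-alikes from the thing itself.
- bot.outline_of(query, camera): "pixels" (400x640 bool, what is visible of it) and "rect" ([left, top, width, height] in pixels, round what is visible of it).
The state is a dict: "clock": time; "joint_pos": joint angles; "joint_vel": joint speeds; "tau": joint torques, N m; "eef_pos": TCP position; "tool_rot": TCP orientation; "ft_force": force on the tool from outside, world axes, zero at the start; "ft_torque": the same for the moment, N m; "grip_width": finger opening in m; "grasp_force": force on a finger pad.
Only numpy, scipy, OpenCV 4.12 (cv2) and the standard library are available. Lean on these libraries where they do the work, as an engineer would, in place of code of your own. Each camera call takes 0.05 s, during which the arm holds its last target. There are 200 camera calls.

## Task

Prop the stamp bin's spring-closed flap open with the long wooden bar: push the bar in under the flap's upturned lip along the wooden ledge and leave it lying there behind the small cleat, so that the flap stands nearly upright by itself. Then take the rectangular stamp block out of its slot in the bin and set it, face still down, flat on the cradle's bed between the two fences, in the middle of their length; set it down there gently, do not drop it. Leave the flap propped and the other loose things where they are.

Things in the scene. Friction and masses are not known exactly. Their poses are not given: they have to be found in the camera images.
- bin: grey stamp bin fixed to the table, open on top under its flap. Origin on the table under its middle; +x to the hinge side, +y to the wooden ledge, z up. In mm: rim z 60, inner floor z 16, inside x -60..70, y -110..85. Ledge: solid shelf, top z 60, y 85..135, x -101..80; across its -x end a cleat 8 high, 12 thick (x -101..-89)
- bin_slot (a point): middle of the slot on the bin's inner floor (bin frame x -18, y -35, z 16 mm), axes as the bin's. Two thin plates, 30 mm high, running along y (-75..70 from here), 68 mm apart, flank the slot. The block lies in it with its length across (along the bin's x), so only its long faces can be gripped, fingers closing along the bin's y
- ledge_seat (a point): point on the ledge's top, at the middle of the cleat's inner face (bin frame x -89, y 110, z 60 mm); axes as the bin's. The bar belongs on the ledge, along x, from here towards +x, its rear end against the cleat; its nose is then 9 mm short of the hinge line
- bin_hinge (a point): point on the flap's hinge line above the ledge (bin frame x 75, y 110, z 61 mm); axes as the bin's; the hinge line runs along y. The shut flap runs level from it 140 mm towards -x, over bin and ledge (bin y -118..132); there it is bent up into a lip, leaning outward, 66 mm long, its tip 181 mm from the hinge line and 52 mm above it
- flap (a joint): angle of the aluminium flap, rad: 0 shut, grows as its free edge rises, 1.57 upright, stop at 1.75. A light spring and its weight shut it (1 to 5 N at the bar). A bar pushed to the bin's +x against the lip lifts it; carry it 9 to 14 mm above the ledge so that its tail passes over the cleat. On the seated bar it rests at about 1.3 and overhangs the bin to x 38
- bar: loose straight wooden bar, the longest one: 155 x 34 x 34 mm, about 125 g, lying on the table. Origin: centre of its underside; x along its length; both ends alike. The rising lip swings back over the bar as it is pushed in: grip it 100 to 120 mm behind its nose (25 to 40 mm behind its middle) to stay clear
- bar_center (a point): centre of the bar, half-way up (17 mm above its underside); x along its length
- block: loose rectangular stamp block, wood with a dark rubber face on its underside: 60 (x) x 36 (y) x 30 (z) mm, about 60 g, lying face down on the bin's inner floor in the slot. Origin: centre of its underside
- block_center (a point): centre of the stamp block, half-way up (15 mm above its underside); x along its 60 mm length; seen only when the flap is open
- cradle: plywood cradle fixed to the table: base 90 (x) x 110 (y) x 10 mm with two upright fences, 70 mm long along x, 55 mm high above the bed, 44 mm apart. Origin: on the table under its middle
- cradle_bed (a point): centre of the bed's surface between the fences, 10 mm above the table; x along the channel, its ends open. The block goes here, length along x. There is room for fingers only at the block's two 36 mm wide ends, not beside it: put the block down on clear table on the way (around world x 0.52, y -0.11 is kept free) and grip it anew by its ends
- round_stamp: small turned-wood round stamp, 36 mm across and 30 high, standing in the bin between the slot and the ledge; not the block that is wanted. Origin: centre of its underside
- tape: roll of masking tape lying flat, 94 mm across, 24 high, on the open table. Origin: centre of its underside
- eraser: white eraser in a sleeve, 65 x 22 x 13 mm. Origin: centre of its underside
- offcut: short offcut of the same timber as the bar, 75 x 34 x 34 mm: too short to prop the flap. Origin: centre of its underside
- ink_can: closed ink can, 84 mm across, 65 high. Origin: centre of its underside
- brayer: ink roller, 100 mm rubber roll with a wooden handle, about 170 long, 40 high, lying flat. Origin: table level under the roll's middle; handle along its -x
Things that resemble listed ones, but are neither listed nor needed, are in the scene too. Leave any pink or red look-alike of the bar alone.

How it is judged:
On the way, in this order (a step that is already met when the one before it is completed fails the run):
1. the flap stands propped open on the bar, the robot touching neither bin, flap nor bar (value of joint flap above 1.1 rad and contact force between each of the arm, the fingers and bin below 0.1 N and contact force between each of the fingers, the arm and bar below 0.1 N and x of bar_center in the frame of ledge_seat between 0.06 and 0.1 m and y of bar_center in the frame of ledge_seat between -0.03 and 0.03 m and z of bar_center in the frame of ledge_seat between 0.01 and 0.024 m), for 0.3 s.
2. the block is lifted clear of the bin, the flap still propped (z of block_center in the frame of bin above 0.08 m and value of joint flap above 1.1 rad), for 0.05 s.
At the end, for the whole second after the job is handed in: The block lies face down, flat and at rest on the cradle's bed between the fences, along them, its centre within 17 mm of the middle; the flap is still open by more than 1.1 rad, propped on the bar, which lies on the ledge behind the cleat (x of block_center in the frame of cradle_bed between -0.017 and 0.017 m and y of block_center in the frame of cradle_bed between -0.012 and 0.012 m and z of block_center in the frame of cradle_bed between 0.009 and 0.021 m and angle between block_center's own z axis and vertical below 0.12 rad and angle between the x axis of block and the x axis of cradle, either way round below 0.3 rad and linear speed of block below 0.03 m/s and value of joint flap above 1.1 rad and x of bar_center in the frame of ledge_seat between 0.06 and 0.1 m and y of bar_center in the frame of ledge_seat between -0.03 and 0.03 m and z of bar_center in the frame of ledge_seat between 0.01 and 0.024 m); the robot touches nothing.
It fails at once if the block is dropped into the cradle (it moves faster than 0.45 m/s within it) (horizontal distance between block_center and cradle_bed below 0.03 m and z of block_center in the frame of cradle_bed below 0.06 m and linear speed of block above 0.45 m/s).
It fails at once if another thing (round stamp, tape, eraser, offcut, ink can, brayer) is moved by more than 40 mm (distance of any of round_stamp, tape, eraser, offcut, ink_can, brayer from where it was at the start of the episode above 0.04 m).
It also fails if it takes over 72 s, if anything falls off the work surface, if the arm or the gripper's body presses on something with over 40 N, if the wrist force passes 120 N, or if a joint passes its speed limit or range.

## Working session

There is one attempt and no reset: what is moved stays moved. The work goes in short steps, Python scripts to look and compute and a tool call to move; the robot and the scene stay as the last step left them, time stands still between calls to the robot, and variables do not carry over. Pictures are saved under pics/ and viewed, at most 10 in all, crops included, and the job is handed in when it is done.

Besides the shell and the picture viewer there is one more tool, called after "Call:" as name([rows], argument=value, ...), one row to a line, values as JSON. move_arm: Moves the arm, as the interface text tells. Its arguments: {"type":"object","properties":{"deltas":{"type":"array","items":{"type":"array","items":{"type":"number"}}}},"required":["deltas"]}

```bash
mkdir -p pics; cat > h.py <<'E'
import numpy as np, cv2
from scipy.spatial.transform import Rotation as R
from workcell import bot
def cal(c):
    k=bot.calibration(c); return np.array(k["K"]),np.array(k["position"]),R.from_quat(k["orientation"]).as_matrix()
def unproj(c,uv,z):
    K,p,M=cal(c); uv=np.atleast_2d(uv).astype(float)
    d=(M@np.linalg.inv(K)@np.c_[uv,np.ones(len(uv))].T).T
    return p+d*((z-p[2])/d[:,2])[:,None]
def proj(c,P):
    K,p,M=cal(c); q=(K@M.T@(np.atleast_2d(P)-p).T).T
    return q[:,:2]/q[:,2:]
def tcp():
    o=bot.get_obs(); return np.array(o["eef_pos"]),R.from_quat(o["tool_rot"])
E
cat > a.py <<'E'
from h import *
for c in ("top","side"):
    im=bot.camera(c); cv2.imwrite(f"pics/{c}0.png",im)
    print(c,cal(c)[1],cal(c)[2].round(3).tolist(),cal(c)[0].round(1).tolist())
    for q in ("bin","flap","bar","cradle","tape","eraser","offcut","ink_can","brayer"):
        for r in bot.outline_of(q,c)[:3]:
            m=r["pixels"].astype(np.uint8); 
            if m.sum()==0: continue
            b=cv2.minAreaRect(cv2.findNonZero(m))
            print(c,q,round(r["conf"],2),r["rect"],np.round(b[0]),np.round(b[1]),round(b[2],1))
print(tcp()[1].as_matrix().round(3), bot.get_obs()["clock"])
E
python3 a.py
```

```text
top [ 0.48151442 -0.04448066  1.25415394] [[-0.024, -0.998, 0.061], [-1.0, 0.023, -0.014], [0.013, -0.061, -0.998]] [[441.1, 0.0, 327.8], [0.0, 441.1, 206.8], [0.0, 0.0, 1.0]]
top bin 0.86 [235.2, 162.0, 76.7, 99.7] [272. 211.] [98. 70.] 86.6
top flap 0.91 [239.2, 162.4, 67.7, 96.9] [274. 210.] [95. 67.] 87.0
top bar 0.87 [364.1, 125.8, 51.7, 31.7] [387. 141.] [58. 17.] 23.1
top bar 0.82 [464.0, 254.4, 60.5, 18.0] [493. 264.] [59. 13.] 2.9
top bar 0.75 [400.2, 219.4, 44.1, 37.6] [424. 240.] [33. 40.] 74.1
top cradle 0.91 [404.2, 217.8, 42.5, 42.1] [424. 239.] [34. 40.] 74.7
top tape 0.83 [167.9, 250.8, 34.2, 33.3] [186. 266.] [32. 35.] 90.0
top tape 0.4 [140.6, 158.8, 42.9, 67.0] [164. 191.] [41. 63.] 7.9
top eraser 0.64 [361.6, 240.7, 10.2, 26.6] [366. 254.] [ 8. 22.] 8.1
top offcut 0.57 [456.6, 199.5, 33.7, 23.1] [473. 210.] [31. 16.] 36.0
top ink_can 0.7 [314.0, 141.2, 27.2, 31.0] [326. 156.] [31. 29.] 90.0
top brayer 0.85 [139.0, 159.5, 46.2, 68.3] [165. 191.] [42. 64.] 10.3
side [ 0.53423141 -1.05430826  1.08540023] [[0.999, -0.048, 0.025], [-0.052, -0.706, 0.706], [-0.016, -0.7
[... 560 characters left out ...]
dle 0.51 [301.3, 328.9, 28.3, 35.0] [315. 346.] [18. 36.] 33.7
side tape 0.59 [250.9, 127.4, 26.2, 22.6] [265. 138.] [21. 26.] 90.0
side eraser 0.45 [256.9, 246.6, 21.1, 9.3] [269. 250.] [23.  9.] 4.8
side offcut 0.81 [302.6, 329.1, 26.5, 35.9] [315. 345.] [18. 37.] 32.7
side offcut 0.5 [255.2, 245.7, 25.8, 10.1] [269. 250.] [23.  7.] 4.4
side ink_can 0.89 [347.7, 197.8, 29.1, 29.3] [362. 212.] [32. 27.] 90.0
side ink_can 0.31 [331.4, 253.4, 13.1, 52.7] [335. 278.] [14. 54.] 1.7
side brayer 0.64 [329.6, 256.8, 13.6, 49.3] [335. 278.] [13. 53.] 2.2
side brayer 0.6 [299.2, 112.0, 49.8, 24.9] [322. 122.] [23. 51.] 90.0
[[-0.931  0.365 -0.   ]
 [ 0.365  0.931 -0.   ]
 [ 0.    -0.    -1.   ]] 1.0
```

View pics/top0.png

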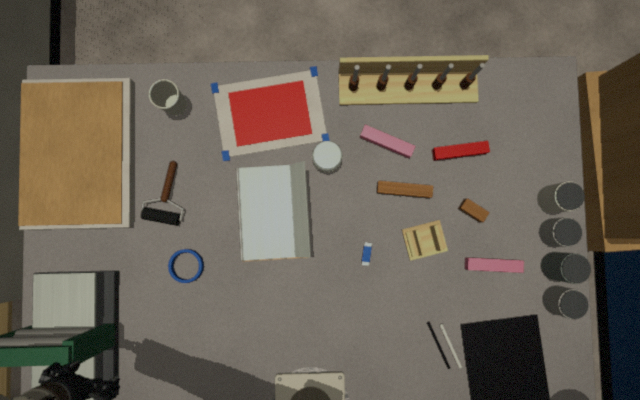

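View pics/side0.png

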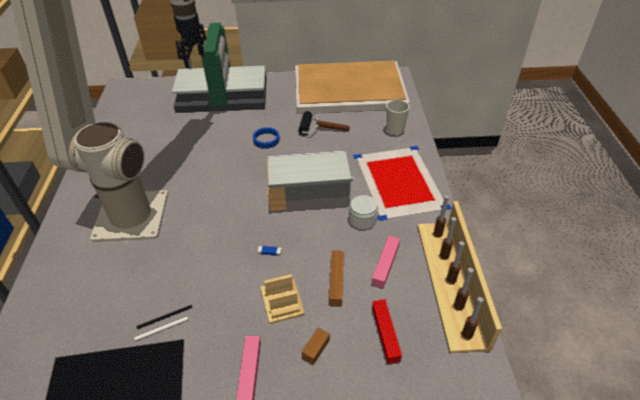

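Top view: candidates for the bar are the brown bar (405,189), the brown offcut (474,210, too short), the pink bars (387,141) and (495,265), and the red bar (461,150). I choose the brown one at (405,189). The bin is at (272,211), with its lip on the right (world −y) and its ledge towards the robot. The cradle is at (425,240).

```bash
python3 - <<'E'
from h import *
t=cv2.imread("pics/top0.png"); s=cv2.imread("pics/side0.png")
C=np.zeros((600,800,3),np.uint8)
a=cv2.resize(t[155:275,225:325],None,fx=4,fy=4,interpolation=cv2.INTER_CUBIC); C[:480,:400]=a
b=cv2.resize(t[170:270,370:500],None,fx=3,fy=3,interpolation=cv2.INTER_CUBIC); C[:300,405:795]=b
d=cv2.resize(s[145:215,260:360],None,fx=4,fy=4,interpolation=cv2.INTER_CUBIC); C[310:590,400:800]=d
cv2.imwrite("pics/c1.png",C)
# brown bar by colour
for n,im in(("top",t),("side",s)):
    h=cv2.cvtColor(im,cv2.COLOR_BGR2HSV); m=cv2.inRange(h,(5,110,60),(16,255,220))
    k,l,st,ce=cv2.connectedComponentsWithStats(m)
    for i in range(1,k):
        if 120<st[i,4]<1500:
            r=cv2.minAreaRect(cv2.findNonZero((l==i).astype(np.uint8))); print(n,st[i],np.round(r[0],1),np.round(r[1],1),round(r[2],1),unproj(n,r[0],0.034).round(4) , h[int(r[0][1]),int(r[0][0])])
E
```

```text
top [161 161  15  41 221] [167.9 181. ] [ 5.6 41.2] 14.0 [[0.6376 0.3794 0.034 ]] [ 12 171  85]
top [377 181  56  17 686] [404.6 189. ] [55.4 12.5] 5.4 [[ 0.6006 -0.2766  0.034 ]] [ 15 159 135]
top [461 199  28  23 335] [474.2 209.9] [27.5 12.3] 32.7 [[ 0.5378 -0.4684  0.034 ]] [ 15 164 123]
side [ 135    0   47   60 1150] [158.2  29.4] [64.5 40.5] 76.0 [[-0.1137  1.156   0.034 ]] [ 16 145 100]
side [  0  48  29  53 613] [14. 74.] [52. 28.] 90.0 [[-0.6372  0.8078  0.034 ]] [ 18 147  71]
side [ 518   66  122   94 1270] [587.2  99.9] [144.1  44.4] 34.5 [[1.5824 0.451  0.034 ]] [13 62 98]
side [ 88  86  17  13 155] [96. 92.] [12. 16.] 90.0 [[-0.263   0.6459  0.034 ]] [ 13 183  78]
side [269 188  17  22 294] [277.  198.5] [21. 16.] 90.0 [[0.4432 0.0117 0.034 ]] [ 15 136 109]
side [329 251  15  55 676] [335.8 278. ] [13.  54.3] 1.8 [[ 0.598  -0.2909  0.034 ]] [ 14 185 145]
side [302 328  28  36 534] [315.2 345.2] [16.6 34.9] 33.7 [[ 0.5362 -0.4776  0.034 ]] [ 14 173 146]
```

View pics/c1.png

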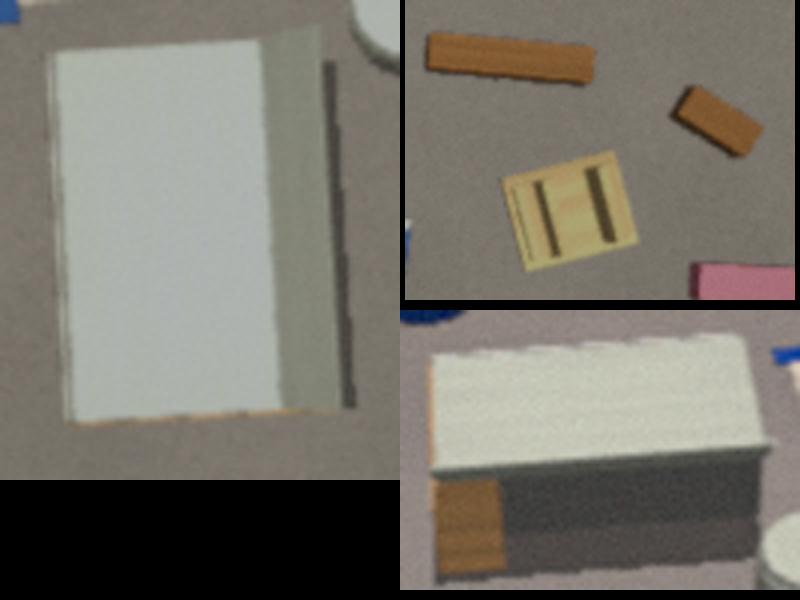

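The crop confirms the plain brown bar of about 155 mm at top (405,189). The ledge's wooden end with the cleat is at side (278,198), and the cradle channel runs roughly along the image's vertical. Next I fit the poses.

```bash
cat > fit.py <<'E'
from h import *
from scipy.optimize import least_squares
def T(p,P): 
    c,s=np.cos(p[2]),np.sin(p[2]); P=np.array(P)/1000.
    return np.c_[p[0]+c*P[:,0]-s*P[:,1],p[1]+s*P[:,0]+c*P[:,1],P[:,2]]
top=[((75,-118,61),(238.75,168)),((75,132,61),(243,260.5)),((-65,-118,61),(290,165.2)),((-65,132,61),(295.5,257)),((-106,-118,113),(305,161.7)),((-106,132,113),(310.7,257))]
side=[((-106,132,113),(268,185.75)),((-106,-118,113),(352.5,179)),((75,132,61),(267.5,155.5)),((75,-118,61),(345.75,151.2)),((-101,135,0),(269,211.2)),((-101,85,0),(286.2,209.5))]
def f(p):
    e=[]
    for c,L in(("top",top),("side",side)):
        e.append((proj(c,T(p,[l[0] for l in L]))-np.array([l[1] for l in L])).ravel())
    return np.concatenate(e)
r=least_squares(f,[0.5,0.08,1.57],loss="soft_l1"); print("bin",r.x.round(4),np.degrees(r.x[2]).round(2)); print(f(r.x).round(1).reshape(-1,2).tolist())
B=r.x
print("seat,bar center target",T(B,[(-89,110,60),(-11.5,110,77),(-18,-35,31)]).round(4).tolist())
cor=unproj("top",[(402.7,229.3),(439.3,220.3),(447.7,250.3),(411,260)],0.01); print("cradle",cor.mean(0).round(4)); d=cor[0]+cor[1]-cor[2]-cor[3]; print(np.degrees(np.arctan2(d[1],d[0])), np.linalg.norm(cor[0]-cor[1]),np.linalg.norm(cor[1]-cor[2]))
# bar
q=cv2.boxPoints(((404.6,189.),(55.4,12.5),5.4)); w=unproj("top",q,0.034); print(w.round(3).tolist())
e=[(w[i]+w[(i+1)%4])/2 for i in range(4)]; d=e[1]-e[3] if np.linalg.norm(e[1]-e[3])>.1 else e[0]-e[2]; print("bar",np.degrees(np.arctan2(d[1],d[0])),np.linalg.norm(d))
E
python3 fit.py
```

```text
bin [0.5495 0.0991 1.6078] 92.12
[[-0.0, 0.3], [0.2, 0.1], [0.2, 0.1], [-0.1, 0.4], [-0.5, -0.4], [-0.6, 0.5], [-0.8, -0.7], [1.4, -0.2], [0.4, 2.7], [-0.0, 1.6], [0.6, -0.0], [-0.1, 0.4]]
seat,bar center target [[0.4429, 0.0061, 0.06], [0.44, 0.0835, 0.077], [0.5851, 0.0824, 0.031]]
cradle [ 0.4574 -0.3343  0.01  ]
13.386303686405977 0.10711876831939646 0.0874721167797086
[[0.592, -0.198, 0.034], [0.627, -0.202, 0.034], [0.609, -0.356, 0.034], [0.574, -0.351, 0.034]]
bar 83.29856161713806 0.1544286776064613
```

Call:
move_arm([
  [1,0,0,0,0,0,7.1],
  [1,0,0,0,0,0,7.1],
  [1,0,0,0,0,0,7.1],
  [1,0,0,0,0,0,7.1],
  [1,0,0,0,0,0,7.1],
  [1,0,0,0,0,0,7.1],
  [1,0,0,0,0,0,7.1],
  [1,0,0,0,0,0,7.1],
  [1,0,0,0,0,0,7.1],
  [1,0,0,0,0,0,7.1],
])

```text
clock: 1.83
eef_pos: [0.1826, 0.4655, 0.2393]
tool_rot: [0.724, 0.69, -0.0, -0.0]
ft_force: [-0.2, 0.4, 0.7]
grip_width: 0.0854
grasp_force: 0.0
```

```bash
cat >> h.py <<'E'
def go(x,y,z,a):
    """a: wanted tool-y angle deg (mod 180). prints yaw about tool z, then shift in tool axes after/before the turn (mm)"""
    p,r=tcp(); M=r.as_matrix(); ay=np.degrees(np.arctan2(M[1,1],M[0,1]))
    d=(a-ay+90)%180-90
    D=np.array([x,y,z])-p; M2=M@R.from_rotvec([0,0,np.radians(-d)]).as_matrix()
    print("tcp",p.round(4),"toolY",ay.round(2),"tilt",np.degrees(np.arccos(-M[2,2])).round(2),"turn az",round(-d,2),"shift before",(M.T@D*1000).round(1),"after",(M2.T@D*1000).round(1),"len",(np.linalg.norm(D)*1000).round(), "t",bot.get_obs()["clock"],"j",np.round(bot.get_obs()["joint_pos"],2))
E
python3 -c "
from h import *
go(.597,-.306,.20,-6.7)"
```

```text
tcp [0.1826 0.4655 0.2393] toolY -2.77 tilt 0.0 turn az 3.93 shift before [-750.6  451.2   39.3] after [-717.8  501.6   39.3] len 877.0 t 1.8333 j [1.2  0.24 0.01 1.34 0.   2.82]
```

Call:
move_arm([
  [1,0,0,0,0,0,3.9],
  [1,-33,23,0,0,0,0],
  [1,-33,23,0,0,0,0],
  [1,-33,23,0,0,0,0],
  [1,-33,23,0,0,0,0],
  [1,-33,23,0,0,0,0],
  [1,-33,23,0,0,0,0],
  [1,-33,23,0,0,0,0],
  [1,-33,23,0,0,0,0],
  [1,-33,23,0,0,0,0],
])

```text
clock: 2.67
eef_pos: [0.3562, 0.1457, 0.2397]
tool_rot: [0.745, 0.667, 0.001, 0.0]
ft_force: [-0.1, 0.6, 0.4]
grip_width: 0.0855
grasp_force: 0.0
```

Call:
move_arm([
  [0.9,-33,23,0,0,0,0],
  [0.9,-33,23,0,0,0,0],
  [0.9,-33,23,0,0,0,0],
  [0.9,-33,23,5,0,0,0],
  [0.9,-33,23,5,0,0,0],
  [0.9,-33,23,10,0,0,0],
  [0.9,-33,23,10,0,0,0],
  [0.9,-33,23,10,0,0,0],
  [0.9,-33,23,10,0,0,0],
  [0.9,-33,23,10,0,0,0],
])

```text
clock: 3.5
eef_pos: [0.5486, -0.2079, 0.1788]
tool_rot: [0.745, 0.667, 0.0, 0.0]
ft_force: [1.1, 0.8, 0.8]
grip_width: 0.0767
grasp_force: 0.0
```

```bash
python3 -c "
from h import *
go(.597,-.306,.10,-6.7)"
```

```text
tcp [ 0.5486 -0.2079  0.1788] toolY -6.34 tilt 0.02 turn az 0.36 shift before [-92.2  58.9  78.8] after [-91.8  59.5  78.8] len 135.0 t 3.5 j [-0.36  0.44  0.13  1.26  0.    1.32]
```

Call:
move_arm([
  [0.9,-23,14.8,19,0,0,0.4],
  [0.9,-23,14.8,20,0,0,0],
  [0.9,-23,14.8,20,0,0,0],
  [0.9,-22,14.7,20,0,0,0],
  [0.9,0,0,0,0,0,0],
  [0.9,0,0,0,0,0,0],
])

```text
clock: 4.0
eef_pos: [0.5948, -0.3036, 0.0969]
tool_rot: [0.748, 0.664, -0.001, -0.003]
ft_force: [-0.8, 0.0, 0.6]
grip_width: 0.0771
grasp_force: 0.0
```

```bash
python3 -c "
from h import *
go(.597,-.306,.014,-6.7)
im=bot.camera('side'); im2=bot.camera('top')
p,r=tcp()
C=np.zeros((600,800,3),np.uint8)
C[:400]=cv2.resize(im[200:320,250:450],(800,480))[:400]; C[400:]=cv2.resize(im2[150:225,320:470],(800,400))[100:300]
C=np.hstack([cv2.resize(im[200:340,280:420],(400,400)),cv2.resize(im2[140:240,350:450],(400,400))])
cv2.imwrite('pics/g1.png',C)"
```

```text
tcp [ 0.5948 -0.3036  0.0969] toolY -6.83 tilt 0.32 turn az -0.13 shift before [-2.3  2.9 82.9] after [-2.3  2.9 82.9] len 83.0 t 4.0 j [-0.47  0.66  0.29  1.2   0.    1.22]
```

View pics/g1.png

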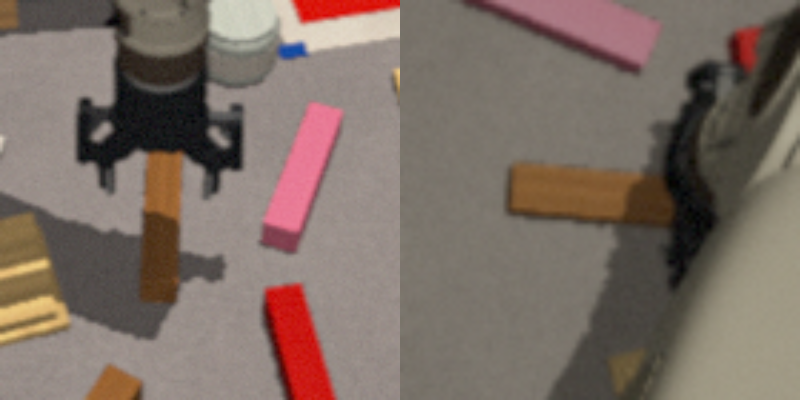

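The picture shows the open fingers straddling the brown bar at about (162,170) in the left crop, with the pink bar clear at (305,170). Descend and grip.

Call:
move_arm([
  [0.9,-1,1,20,0,0,0],
  [0.9,-1,1,20,0,0,0],
  [0.9,0,1,20,0,0,0],
  [0.9,0,0,13,0,0,0],
  [0.9,0,0,9,0,0,0],
  [0.9,0,0,0,0,0,0],
  [0,0,0,0,0,0,0],
  [0,0,0,0,0,0,0],
  [0,0,0,0,0,0,0],
  [0,0,0,0,0,0,0],
])

```text
clock: 4.93
eef_pos: [0.6, -0.3059, 0.0206]
tool_rot: [0.747, 0.665, 0.001, 0.002]
ft_force: [0.8, 0.1, -1.8]
grip_width: 0.033
grasp_force: 60.8
```

Call:
move_arm([
  [0,0,0,0,0,0,0],
  [0,0,0,0,0,0,0],
  [0,0,0,0,0,0,0],
])

```text
clock: 5.18
eef_pos: [0.6001, -0.306, 0.0204]
tool_rot: [0.747, 0.664, 0.001, 0.002]
ft_force: [-1.2, -0.0, 5.4]
grip_width: 0.0329
grasp_force: 61.7
```

```bash
python3 -c "
from h import *
go(.597,-.306,.014,-6.7)"
```

```text
tcp [ 0.6001 -0.306   0.0204] toolY -6.72 tilt 0.2 turn az -0.02 shift before [-0.4 -3.1  6.4] after [-0.4 -3.1  6.4] len 7.0 t 5.1833 j [-0.47  0.73  0.21  1.04  0.    1.22]
```

Call:
move_arm([
  [0,0,0,-10,0,0,0],
  [0,0,0,-20,0,0,0],
  [0,0,0,-25,0,0,0],
  [0,0,0,-25,0,0,-4.4],
  [0,0,0,0,0,0,-4.4],
  [0,0,0,0,0,0,0],
])

```text
clock: 5.68
eef_pos: [0.6001, -0.306, 0.1011]
tool_rot: [0.694, 0.72, 0.001, 0.002]
ft_force: [0.4, 0.6, -1.1]
grip_width: 0.033
grasp_force: 60.9
```

```bash
python3 -c "
from h import *
go(.4482,-.1369,.0924,2.12)"
```

```text
tcp [ 0.6001 -0.306   0.1011] toolY 2.15 tilt 0.25 turn az 0.03 shift before [ 174.7 -145.5    7.7] after [ 174.7 -145.6    7.7] len 228.0 t 5.6833 j [-0.47  0.66  0.3   1.2  -0.    1.06]
```

Call:
move_arm([
  [0,21,-18,0,0,0,0],
  [0,22,-18,0,0,0,0],
  [0,22,-18,0,0,0,0],
  [0,22,-18,0,0,0,0],
  [0,22,-18,0,0,0,0],
  [0,22,-18,0,0,0,0],
  [0,22,-18,4,0,0,0],
  [0,22,-19,4,0,0,0],
  [0,0,0,0,0,0,0],
  [0,0,0,0,0,0,0],
])

```text
clock: 6.52
eef_pos: [0.445, -0.1343, 0.0892]
tool_rot: [0.694, 0.72, -0.001, -0.002]
ft_force: [0.7, -0.7, -0.7]
grip_width: 0.0326
grasp_force: 60.8
```

```bash
cat > look.py <<'E'
from h import *
from fit import T,B
import sys
go(.4482,-.1369,.0924,2.12)
t=bot.camera("top"); s=bot.camera("side"); n=sys.argv[1]
p,r=tcp(); M=r.as_matrix()
# expected bar corners (top face) in yellow, ledge top outline in green
nose=p+M[:,0]*.107; tail=p-M[:,0]*.048; h=M[:,1]*.017
bar=[np.r_[(q)[:2],p[2]-.0204+.034] for q in (nose+h,nose-h,tail-h,tail+h)]
led=T(B,[(-101,85,60),(80,85,60),(80,135,60),(-101,135,60),(-89,85,60),(-89,135,60)])
for c,im in(("top",t),("side",s)):
    o=im.copy()
    big=cv2.resize(im,None,fx=4,fy=4,interpolation=cv2.INTER_CUBIC)
    cv2.polylines(big,[(proj(c,bar)*4+2).astype(int)],True,(0,255,255),1)
    cv2.polylines(big,[(proj(c,led[:4])*4+2).astype(int)],True,(0,255,0),1); cv2.polylines(big,[(proj(c,led[4:])*4+2).astype(int)],False,(0,255,0),1)
    u=proj(c,[[.48,0.0,.08]])[0]*4
    x,y=int(u[0])-200,int(u[1])-250; cv2.imwrite(f"pics/_{c}.png",big[y:y+500,x:x+400])
cv2.imwrite(f"pics/{n}.png",np.hstack([cv2.imread("pics/_top.png"),cv2.imread("pics/_side.png")]))
E
python3 look.py l1 | grep tcp
```

```text
tcp [ 0.445  -0.1343  0.0892] toolY 2.07 tilt 0.25 turn az -0.05 shift before [-2.7  3.1 -3.2] after [-2.7  3.1 -3.2] len 5.0 t 6.5167 j [-0.29  0.3  -0.33  0.94 -0.    1.24]
```

View pics/l1.png

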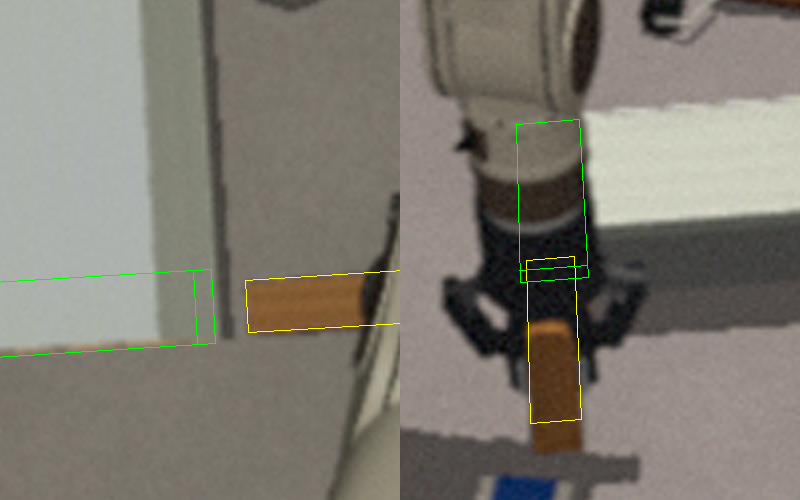

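The drawn outlines match: the bar's nose is at (247,305) in the left half, in line with the ledge. Now the height correction and the push.

Call:
move_arm([
  [0,0,3,-3.5,0,0,0],
  [0,15,0,0,0,0,0],
  [0,15,0,0,0,0,0],
  [0,15,0,0,0,0,0],
  [0,15,0,0,0,0,0],
  [0,15,0,0,0,0,0],
  [0,15,0,0,0,0,0],
  [0,0,0,0,0,0,0],
])

```text
clock: 7.28
eef_pos: [0.4486, -0.0447, 0.0941]
tool_rot: [0.694, 0.72, 0.0, 0.0]
ft_force: [0.5, 0.5, -3.2]
grip_width: 0.033
grasp_force: 60.4
```

```bash
python3 -c "
from h import *
go(.4410,.0571,.0934,2.12)"
```

```text
tcp [ 0.4486 -0.0447  0.0941] toolY 2.13 tilt 0.06 turn az 0.01 shift before [102.   -3.8   0.7] after [102.   -3.8   0.7] len 102.0 t 7.2833 j [-0.1   0.27 -0.37  0.94  0.    1.43]
```

Call:
move_arm([
  [0,15,-1,0,0,0,0],
  [0,15,-1,0,0,0,0],
  [0,15,-1,0,0,0,0],
  [0,15,-1,0,0,0,0],
  [0,15,0,0,0,0,0],
  [0,0,0,0,0,0,0],
])

```text
clock: 7.78
eef_pos: [0.4416, 0.0297, 0.0939]
tool_rot: [0.694, 0.72, 0.0, 0.0]
ft_force: [0.6, -1.1, -3.7]
grip_width: 0.0328
grasp_force: 60.3
```

```bash
sed -i 's/go(.4482,-.1369,.0924,2.12)/go(.4410,.0571,.0934,2.12)/' look.py; python3 look.py l2 | grep tcp; python3 -c "
from h import *
print(bot.get_obs()['ft_force'])"
```

```text
tcp [0.4416 0.0297 0.0939] toolY 2.15 tilt 0.04 turn az 0.03 shift before [27.4  0.4  0.5] after [27.4  0.4  0.5] len 27.0 t 7.7833 j [ 0.07  0.25 -0.39  0.93 -0.    1.6 ]
[ 0.5387948  -1.76703571 -4.16411039]
```

View pics/l2.png

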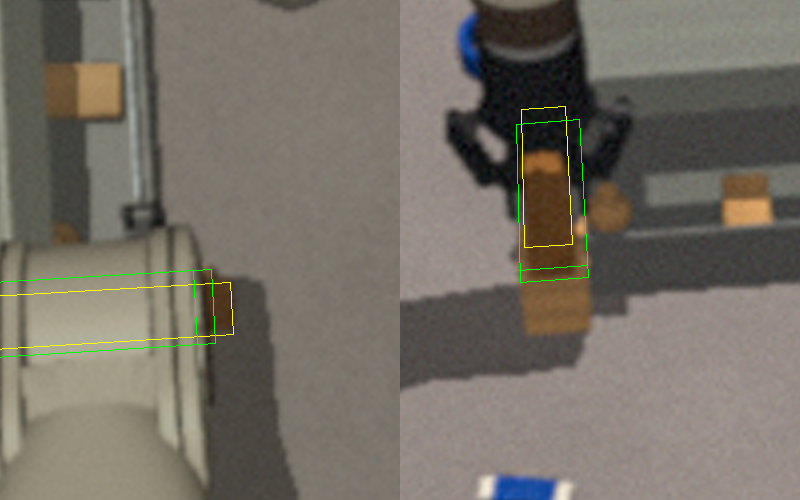

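The flap is lifting and the block shows at (97,90). The bar follows its drawn outline. Finish the push.

Call:
move_arm([
  [0,10,0,0,0,0,0],
  [0,10,0,0,0,0,0],
  [0,7.5,0,0,0,0,0],
  [0,0,0,0,0,0,0],
  [0,0,0,0,0,0,0],
])

```text
clock: 8.3
eef_pos: [0.4402, 0.0566, 0.094]
tool_rot: [0.694, 0.72, 0.0, 0.0]
ft_force: [0.4, -1.9, -1.9]
grip_width: 0.0326
grasp_force: 60.5
```

```bash
python3 look.py l3 | grep tcp; python3 -c "
from h import *
print(bot.get_obs()['ft_force'])"
```

```text
tcp [0.4402 0.0566 0.094 ] toolY 2.1 tilt 0.06 turn az -0.02 shift before [0.4 0.8 0.6] after [0.4 0.8 0.6] len 1.0 t 8.3 j [ 0.13  0.26 -0.38  0.93 -0.    1.66]
[ 2.63902134 -3.0446178  -1.320917  ]
```

View pics/l3.png

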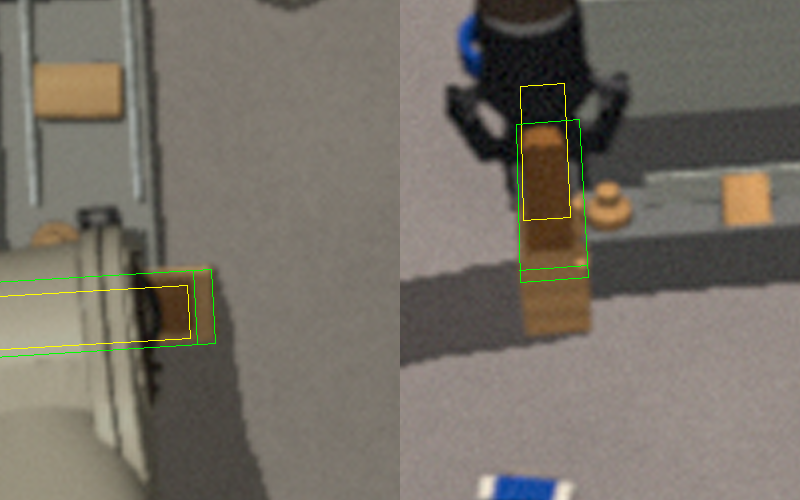

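The tail's edge at (190,315) is just inside the cleat at (196..213,305), and the flap is clear of the bin opening. Lower the bar onto the ledge.

Call:
move_arm([
  [0,0,0,4,0,0,0],
  [0,0,0,4,0,0,0],
  [0,0,0,3,0,0,0],
  [0,0,0,1.5,0,0,0],
  [0,0,0,0,0,0,0],
  [0,0,0,0,0,0,0],
])

```text
clock: 8.9
eef_pos: [0.4392, 0.0562, 0.0808]
tool_rot: [0.694, 0.72, -0.001, -0.0]
ft_force: [0.3, -4.4, -3.9]
grip_width: 0.0325
grasp_force: 60.3
```

Call:
move_arm([
  [0,0,0,0.5,0,0,0],
  [0.65,0,0,0,0,0,0],
  [0.65,0,0,0,0,0,0],
  [0.65,0,0,0,0,0,0],
  [0.65,0,0,0,0,0,0],
  [0.65,0,0,-10,0,0,0],
  [0.65,0,0,-20,0,0,0],
  [0.65,0,0,-25,0,0,0],
  [0.65,0,0,-25,0,0,0],
  [0.65,0,0,0,0,0,0],
])

```text
clock: 9.73
eef_pos: [0.4429, 0.0574, 0.1656]
tool_rot: [0.694, 0.72, 0.004, 0.003]
ft_force: [0.5, -0.1, 1.0]
grip_width: 0.0557
grasp_force: 0.0
```

```bash
cat > look2.py <<'E'
from h import *
from fit import T,B
import sys
go(*T(B,[(-22,-35,140)])[0],2.12)
n=sys.argv[1]; t=bot.camera("top"); s=bot.camera("side")
bar=T(B,[(-89,93,94),(66,93,94),(66,127,94),(-89,127,94)])
blk=T(B,[(-48,-53,46),(12,-53,46),(12,-17,46),(-48,-17,46)])
L=[]
for c,im in(("top",t),("side",s)):
    big=cv2.resize(im,None,fx=4,fy=4,interpolation=cv2.INTER_CUBIC)
    for P,col in((bar,(0,255,255)),(blk,(0,255,0))): cv2.polylines(big,[(proj(c,P)*4+2).astype(int)],True,col,1)
    u=proj(c,[[.54,0.07,.08]])[0]*4; x,y=int(u[0])-200,int(u[1])-300; L.append(big[y:y+600,x:x+400])
    for q in ("block","round_stamp"):
        for r in bot.outline_of(q,c)[:2]:
            b=cv2.minAreaRect(cv2.findNonZero(r["pixels"].astype(np.uint8))); w=unproj(c,b[0],.046)[0]; d=w[:2]-B[:2]
            print(c,q,round(r["conf"],2),np.round(b[0],1),np.round(b[1],1),round(b[2],1),w.round(4),"bin",(np.array([np.cos(B[2])*d[0]+np.sin(B[2])*d[1],-np.sin(B[2])*d[0]+np.cos(B[2])*d[1]])*1000).round(1))
cv2.imwrite(f"pics/{n}.png",np.hstack(L))
E
python3 look2.py m1 | tail -n +8
```

```text
tcp [0.4429 0.0574 0.1656] toolY 2.1 tilt 0.53 turn az -0.02 shift before [ 15.7 142.8  26.9] after [ 15.6 142.8  26.9] len 146.0 t 9.7333 j [ 0.13  0.18 -0.27  1.11  0.    1.66]
top block 0.54 [275.  194.5] [22. 13.] 0.0 [0.5922 0.0827 0.046 ] bin [-17.9 -42.1]
top block 0.42 [234.1 195.5] [80.1 22.2] 87.2 [0.592  0.1948 0.046 ] bin [ 94.1 -46. ]
side block 0.66 [324. 176.] [10. 10.] 90.0 [0.5893 0.089  0.046 ] bin [-11.5 -39.4]
side block 0.43 [274. 171.] [40.6 12.6] 85.8 [0.4335 0.1233 0.046 ] bin [ 28.5 115. ]
side round_stamp 0.63 [289.5 178. ] [10.  9.] 90.0 [0.4821 0.0872 0.046 ] bin [-9.3 67.7]
side round_stamp 0.47 [255.  135.5] [3. 2.] 90.0 [0.3664 0.3102 0.046 ] bin [217.7 175.2]
```

View pics/m1.png

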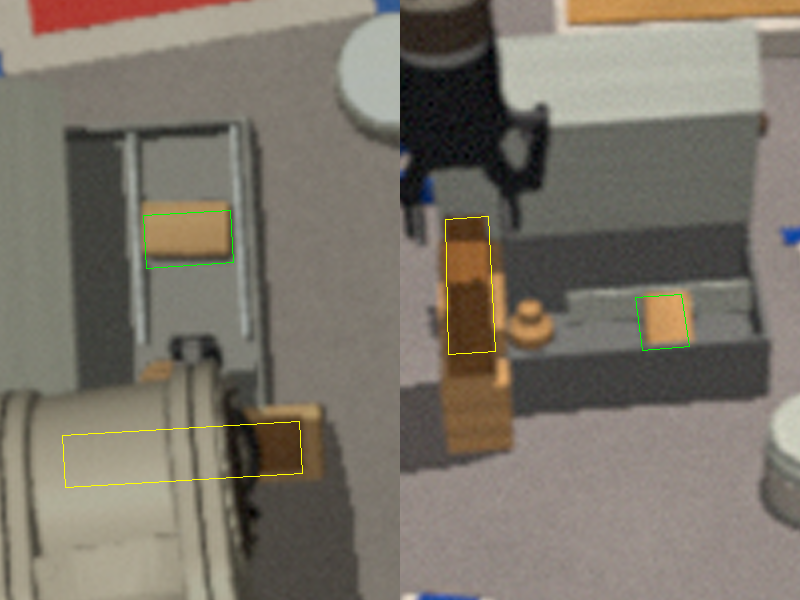

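The picture shows the flap upright, the bar on the ledge along its yellow outline with its tail at (300,447) at the cleat, and the block at (187,230), about 6 mm towards bin −y of the nominal. Go above the block.

Call:
move_arm([
  [0.9,2,24,0,0,0,0],
  [0.9,2,25,0,0,0,0],
  [0.9,3,25,0,0,0,0],
  [0.9,3,25,0,0,0,0],
  [0.9,3,25,0,0,0,0],
  [0.9,3,25,10,0,0,0],
  [0.9,0,0,15,0,0,0],
  [0.9,0,0,0,0,0,0],
  [0.9,0,0,0,0,0,0],
])

```text
clock: 10.78
eef_pos: [0.586, 0.0778, 0.1334]
tool_rot: [0.694, 0.72, -0.002, -0.002]
ft_force: [0.3, -0.4, -0.1]
grip_width: 0.0769
grasp_force: 0.0
```

```bash
python3 -c "
from fit import *
go(*T(B,[(-22,-41,32)])[0],2.12)" | tail -1; python3 -c "
from h import *
print(bot.get_obs()['ft_force'])"
```

```text
tcp [0.586  0.0778 0.1334] toolY 2.08 tilt 0.34 turn az -0.04 shift before [  0.7   5.9 101.4] after [  0.7   5.9 101.4] len 102.0 t 10.7833 j [0.13 0.49 0.08 1.17 0.   1.67]
[ 0.27486724 -0.43542045 -0.13715317]
```

Call:
move_arm([
  [0.9,0,2,20,0,0,0],
  [0.9,0,2,20,0,0,0],
  [0.9,0.5,1,20,0,0,0],
  [0.9,0,0,15,0,0,0],
  [0.9,0,0,12,0,0,0],
  [0.9,0,0,8,0,0,0],
  [0.9,0,0,0,0,0,0],
  [0.9,0,0,0,0,0,0],
])

```text
clock: 11.45
eef_pos: [0.5926, 0.0786, 0.0413]
tool_rot: [0.694, 0.72, -0.0, -0.0]
ft_force: [1.0, -0.2, 0.9]
grip_width: 0.0769
grasp_force: 0.0
```

```bash
python3 -c "
from fit import *
go(*T(B,[(-22,-41,32)])[0],2.12)" | tail -1; python3 -c "
from h import *
print(bot.get_obs()['ft_force'])"
```

```text
tcp [0.5926 0.0786 0.0413] toolY 2.08 tilt 0.01 turn az -0.04 shift before [ 0.  -1.4  9.3] after [ 0.  -1.4  9.3] len 9.0 t 11.45 j [ 0.13  0.58 -0.02  0.97  0.    1.67]
[ 1.04726328 -0.20548591  0.88853457]
```

Call:
move_arm([
  [0.9,0,-1,5,0,0,0],
  [0.9,0,0,4,0,0,0],
  [0.9,0,0,0,0,0,0],
  [0,0,0,0,0,0,0],
  [0,0,0,0,0,0,0],
  [0,0,0,0,0,0,0],
  [0,0,0,0,0,0,0],
  [0,0,0,0,0,0,0],
])

```text
clock: 12.12
eef_pos: [0.5925, 0.0787, 0.0323]
tool_rot: [0.694, 0.72, 0.0, 0.0]
ft_force: [-0.9, 0.5, 1.1]
grip_width: 0.035
grasp_force: 60.7
```

Call:
move_arm([
  [0,0,0,0,0,0,0],
  [0,0,0,0,0,0,0],
  [0,0,0,-5,0,0,0],
  [0,0,0,-12,0,0,0],
  [0,0,0,-20,0,0,0],
  [0,0,0,-25,0,0,0],
  [0,0,0,-25,0,0,0],
  [0,0,0,-25,0,0,0],
  [0,0,0,0,0,0,0],
])

```text
clock: 12.87
eef_pos: [0.5949, 0.0791, 0.1496]
tool_rot: [0.694, 0.72, 0.004, 0.003]
ft_force: [1.0, 0.3, 0.8]
grip_width: 0.0349
grasp_force: 60.6
```

```bash
python3 -c "
from h import *
go(.52,-.11,.15,-40)
t=bot.camera('top');cv2.imwrite('pics/_t.png',t)
for q in ('block','bar','flap','round_stamp'):
  for r in bot.outline_of(q,'top')[:3]:
    b=cv2.minAreaRect(cv2.findNonZero(r['pixels'].astype(np.uint8))); print(q,round(r['conf'],2),np.round(b[0],1),np.round(b[1],1),round(b[2],1))
"
```

```text
tcp [0.5949 0.0791 0.1496] toolY 2.08 tilt 0.52 turn az 42.08 shift before [-186.2  -81.7   -1.3] after [-193.    64.2   -1.3] len 203.0 t 12.8667 j [0.13 0.48 0.12 1.2  0.   1.67]
block 0.71 [289.8 212. ] [93.6 22.9] 76.2
bar 0.68 [295.5 248.5] [13. 17.] 90.0
bar 0.6 [386.8 141. ] [56.1 16.1] 22.8
bar 0.59 [493.4 264.3] [59.3 12.8] 2.9
```

Call:
move_arm([
  [0,-26,-12,0,0,0,0],
  [0,-32,-14,0,0,0,0],
  [0,-32,-14,0,0,0,0],
  [0,-32,-14,0,0,0,0],
  [0,-32,-14,0,0,0,0],
  [0,-32,-14,0,0,0,0],
  [0,0,0,5,0,0,7],
  [0,0,0,15,0,0,7],
  [0,0,0,15,0,0,7],
  [0,0,0,15,0,0,7],
])

```text
clock: 13.95
eef_pos: [0.5156, -0.1105, 0.092]
tool_rot: [0.85, 0.527, -0.001, -0.001]
ft_force: [0.5, -0.6, -0.7]
grip_width: 0.0351
grasp_force: 60.3
```

Call:
move_arm([
  [0,0,0,15,0,0,7],
  [0,0,0,15,0,0,7],
  [0,0,0,10,0,0,0],
  [0,0,0,5,0,0,0],
  [0,0,0,0,0,0,0],
  [0,0,0,0,0,0,0],
])

```text
clock: 14.45
eef_pos: [0.5166, -0.1102, 0.0486]
tool_rot: [0.906, 0.424, -0.0, -0.0]
ft_force: [-0.4, -0.4, -0.8]
grip_width: 0.0349
grasp_force: 60.4
```

```bash
python3 -c "
from h import *
go(.52,-.11,.0163,-40)
t=bot.camera('side');cv2.imwrite('pics/_t.png',t)
for q in ('block','flap'):
  for r in bot.outline_of(q,'side')[:3]:
    b=cv2.minAreaRect(cv2.findNonZero(r['pixels'].astype(np.uint8))); print(q,round(r['conf'],2),np.round(b[0],1),np.round(b[1],1),round(b[2],1))
"
```

```text
tcp [ 0.5166 -0.1102  0.0486] toolY -39.82 tilt 0.05 turn az 0.18 shift before [ 2.3  2.5 32.3] after [ 2.3  2.5 32.3] len 32.0 t 14.45 j [-0.21  0.46 -0.22  0.9  -0.    2.06]
block 0.72 [298.3 224.8] [17.1 10.7] 83.7
flap 0.85 [305.  128.5] [49. 84.] 90.0
flap 0.61 [307.  156.3] [102.8  84.6] 86.3
```

Call:
move_arm([
  [0,0,0,10,0,0,0],
  [0,0,0,10,0,0,0],
  [0,0,0,7,0,0,0],
  [0,0,0,3,0,0,0],
  [0,0,0,1,0,0,0],
  [0,0,0,0,0,0,0],
  [0,0,0,0,0,0,0],
])

```text
clock: 15.18
eef_pos: [0.5169, -0.1102, 0.0178]
tool_rot: [0.906, 0.423, 0.0, 0.0]
ft_force: [0.8, 0.1, -0.3]
grip_width: 0.035
grasp_force: 60.4
```

Call:
move_arm([
  [0,0,0,1.2,0,0,0],
  [0,0,0,0,0,0,0],
  [0.65,0,0,0,0,0,0],
  [0.65,0,0,0,0,0,0],
  [0.65,0,0,0,0,0,0],
  [0.65,0,0,0,0,0,0],
  [0.65,0,0,-15,0,0,0],
  [0.65,0,0,-20,0,0,0],
  [0.65,0,0,-25,0,0,0],
  [1,0,0,0,0,0,0],
])

```text
clock: 16.02
eef_pos: [0.52, -0.1109, 0.0812]
tool_rot: [0.906, 0.423, 0.003, 0.002]
ft_force: [0.6, -0.4, 1.1]
grip_width: 0.0662
grasp_force: 0.0
```

Call:
move_arm([
  [1,0,0,0,0,0,-7],
  [1,0,0,0,0,0,-7],
  [1,0,0,0,0,0,-7],
  [1,0,0,0,0,0,-7],
  [1,0,0,0,0,0,-7],
  [1,0,0,0,0,0,-7],
  [1,0,0,0,0,0,-7],
  [1,0,0,0,0,0,-7],
  [1,0,0,0,0,0,-7],
  [1,0,0,0,0,0,-7],
])

```text
clock: 16.85
eef_pos: [0.5166, -0.1102, 0.0763]
tool_rot: [0.497, 0.868, -0.0, -0.0]
ft_force: [-0.5, -0.4, -0.4]
grip_width: 0.0855
grasp_force: 0.0
```

Call:
move_arm([
  [1,0,0,0,0,0,-7],
  [1,0,0,0,0,0,-7],
  [1,0,0,0,0,0,-6],
  [1,0,0,0,0,0,0],
  [1,0,0,0,0,0,0],
])

```text
clock: 17.27
eef_pos: [0.5167, -0.1102, 0.0764]
tool_rot: [0.343, 0.939, -0.0, -0.0]
ft_force: [-0.3, 0.6, 0.3]
grip_width: 0.0857
grasp_force: 0.0
```

```bash
cat > look3.py <<'E'
from h import *
p0=np.array([.5169+.004*np.cos(np.radians(50.2)),-.1102+.004*np.sin(np.radians(50.2))]); a=np.radians(50.2)
go(*p0,.018,50.2)
s=bot.camera('side'); t=bot.camera('top')
L=[]
for c,im in(("top",t),("side",s)):
    big=cv2.resize(im,None,fx=5,fy=5,interpolation=cv2.INTER_CUBIC)
    u=np.array([np.cos(a),np.sin(a)]);v=np.array([-u[1],u[0]])
    P=[np.r_[p0+i*.03*u+j*.018*v,.03] for i,j in((1,1),(1,-1),(-1,-1),(-1,1))]
    cv2.polylines(big,[(proj(c,P)*5+2).astype(int)],True,(0,255,0),1)
    w=(proj(c,[np.r_[p0,.03]])[0]*5).astype(int); L.append(big[w[1]-250:w[1]+250,w[0]-200:w[0]+200])
    for r in bot.outline_of('block',c)[:2]:
        b=cv2.minAreaRect(cv2.findNonZero(r["pixels"].astype(np.uint8))); print(c,round(r["conf"],2),np.round(b[0],1),np.round(b[1],1),round(b[2],1),unproj(c,b[0],.03).round(4))
cv2.imwrite("pics/n1.png",np.hstack(L))
E
python3 look3.py
```

```text
tcp [ 0.5167 -0.1102  0.0764] toolY 49.93 tilt 0.01 turn az -0.27 shift before [-0.2  4.1 58.4] after [-0.2  4.1 58.4] len 59.0 t 17.2667 j [-0.21  0.42 -0.19  0.96  0.    0.49]
top 0.43 [423.2 239.2] [32.1 39.7] 75.1 [[ 0.46   -0.3242  0.03  ]]
side 0.76 [303.8 229.3] [14.1 23.3] 45.0 [[ 0.5199 -0.1136  0.03  ]]
```

View pics/n1.png

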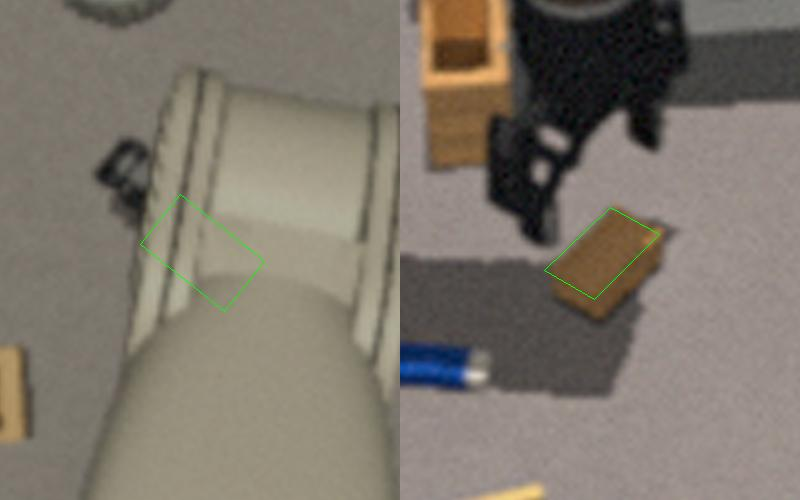

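The block lies as drawn, at (605,255) in the right half, about 1 px to the right. The fingers are aligned with its ends and clear of the eraser. Descend and grip by the ends.

Call:
move_arm([
  [1,-1,3,10,0,0,0],
  [1,0,2,15,0,0,0],
  [1,0,0,15,0,0,0],
  [1,0,0,12,0,0,0],
  [1,0,0,5,0,0,0],
  [1,0,0,0,0,0,0],
  [0,0,0,0,0,0,0],
  [0,0,0,0,0,0,0],
  [0,0,0,0,0,0,0],
  [0,0,0,0,0,0,0],
])

```text
clock: 18.3
eef_pos: [0.5219, -0.1073, 0.0208]
tool_rot: [0.341, 0.94, 0.0, 0.001]
ft_force: [0.2, 0.9, 2.6]
grip_width: 0.0587
grasp_force: 65.8
```

```bash
python3 look3.py | head -1; python3 fit.py | grep -i cradle
```

```text
tcp [ 0.5219 -0.1073  0.0208] toolY 50.07 tilt 0.16 turn az -0.13 shift before [ 2.  -1.5  2.8] after [ 2.  -1.5  2.8] len 4.0 t 18.3 j [-0.2   0.5  -0.24  0.83 -0.    0.49]
cradle [ 0.4574 -0.3343  0.01  ]
```

```bash
cat > cf.py <<'E'
from h import *
from fit import T
from scipy.optimize import minimize
S=4
def boxpts(x0,x1,y0,y1,z0,z1): return [(x,y,z) for x in(x0,x1) for y in(y0,y1) for z in(z0,z1)]
def model(t): return [boxpts(-45,45,-55,55,0,10),boxpts(-35,35,22,22+t,10,65),boxpts(-35,35,-22-t,-22,10,65)]
masks={}
for c in("top","side"):
    im=cv2.imread(f"pics/{c}0.png"); u=proj(c,[[.4574,-.3343,.03]])[0].astype(int); x,y=u[0]-35,u[1]-35
    big=cv2.resize(im[y:y+70,x:x+70],None,fx=S,fy=S,interpolation=cv2.INTER_CUBIC)
    h=cv2.cvtColor(big,cv2.COLOR_BGR2HSV); m=cv2.inRange(h,(14,60,60),(32,255,255))
    m=cv2.morphologyEx(m,cv2.MORPH_CLOSE,np.ones((25,25))); k,l,st,_=cv2.connectedComponentsWithStats(m); m=(l==1+np.argmax(st[1:,4])).astype(np.uint8)
    masks[c]=(m,(x,y),big)
def sil(c,p):
    m,o,_=masks[c]; r=np.zeros_like(m)
    for b in model(p[3]*1000): cv2.fillConvexPoly(r,cv2.convexHull(((proj(c,T(p,b))-o+.5)*S*16).astype(np.int32)),1,shift=4)
    return r
def cost(p,cs=("top","side")):
    return -sum((sil(c,p)&masks[c][0]).sum()/(sil(c,p)|masks[c][0]).sum() for c in cs)
if __name__=="__main__":
    for cs in(("top","side"),("top",),("side",)):
        x0=np.array([.4574,-.3343,np.radians(13.4),.008]); sx=np.vstack([x0]+[x0+d for d in np.diag([.006,.006,.06,.003])])
        r=minimize(cost,x0,args=(cs,),method="Nelder-Mead",options=dict(initial_simplex=sx,maxiter=300)); print(cs,r.x.round(4),np.degrees(r.x[2]).round(2),r.fun)
E
python3 cf.py | tail -3; python3 -c "
from h import *
go(.4574,-.3343,.13,13.4)"
```

```text
('top', 'side') [ 0.4574 -0.3319  0.2245  0.0113] 12.86 -1.9159533519590304
('top',) [ 0.4586 -0.3327  0.2257  0.0097] 12.93 -0.983054892601432
('side',) [ 0.4554 -0.3298  0.237   0.0091] 13.58 -0.9762379395582489
tcp [ 0.5219 -0.1073  0.0208] toolY 50.08 tilt 0.16 turn az 36.68 shift before [ -96.5 -215.4 -109.2] after [-206.  -115.1 -109.2] len 260.0 t 18.5 j [-0.2   0.5  -0.24  0.83 -0.    0.49]
```

Call:
move_arm([
  [0,0,0,-10,0,0,0],
  [0,0,0,-20,0,0,0],
  [0,0,0,-25,0,0,0],
  [0,0,0,-30,0,0,0],
  [0,0,0,-25,0,0,7],
  [0,0,0,0,0,0,7],
  [0,0,0,0,0,0,7],
  [0,0,0,0,0,0,7],
  [0,0,0,0,0,0,7],
  [0,0,0,0,0,0,2],
])

```text
clock: 19.33
eef_pos: [0.5202, -0.1069, 0.1299]
tool_rot: [0.624, 0.782, -0.0, -0.0]
ft_force: [1.0, 0.4, -0.3]
grip_width: 0.0587
grasp_force: 65.4
```

Call:
move_arm([
  [0,-26,-14,0,0,0,0],
  [0,-30,-16.5,0,0,0,0],
  [0,-30,-17,0,0,0,0],
  [0,-30,-17,0,0,0,0],
  [0,-30,-17,0,0,0,0],
  [0,-30,-17,0,0,0,0],
  [0,-25,-14,0,0,0,0],
  [0,0,0,0,0,0,0],
  [0,0,0,0,0,0,0],
])

```text
clock: 20.08
eef_pos: [0.4556, -0.3294, 0.1296]
tool_rot: [0.623, 0.782, 0.0, -0.0]
ft_force: [-0.2, -0.1, -0.3]
grip_width: 0.0586
grasp_force: 65.5
```

```bash
python3 -c "
from h import *
go(.4577,-.3334,.0315,13.1)"
```

```text
tcp [ 0.4556 -0.3294  0.1296] toolY 12.89 tilt 0.05 turn az -0.21 shift before [-4.4  1.2 98.1] after [-4.4  1.2 98.1] len 98.0 t 20.0833 j [-0.63  0.43 -0.02  1.12  0.    0.72]
```

Call:
move_arm([
  [0,-2.4,0.7,10,0,0,0],
  [0,-2,0.5,15,0,0,0],
  [0,0,0,13,0,0,0],
  [0,0,0,0,0,0,0],
  [0,0,0,0,0,0,0],
  [0,0,0,0,0,0,0],
])

```text
clock: 20.58
eef_pos: [0.4593, -0.3314, 0.0918]
tool_rot: [0.621, 0.784, 0.0, -0.0]
ft_force: [0.5, 0.2, -0.9]
grip_width: 0.0584
grasp_force: 65.5
```

```bash
cat > look4.py <<'E'
from cf import *
p=[.4572,-.3315,np.radians(13.1),.0095]
go(.4577,-.3334,.0315,13.1)
P,r=tcp(); M=r.as_matrix(); c0=P+M[:,0]*.002
L=[]
for c in("top","side"):
    im=bot.camera(c); big=cv2.resize(im,None,fx=6,fy=6,interpolation=cv2.INTER_CUBIC)
    for s in(1,-1):
        cv2.polylines(big,[(proj(c,T(p,[(-35,s*22,65),(35,s*22,65),(35,s*31.5,65),(-35,s*31.5,65)]))*6+3).astype(int)],True,(0,255,0),1)
    q=[np.r_[(c0+i*.03*M[:,1]+j*.018*M[:,0])[:2],P[2]-.0208] for i,j in((1,1),(1,-1),(-1,-1),(-1,1))]
    cv2.polylines(big,[(proj(c,q)*6+3).astype(int)],True,(255,0,255),1)
    w=(proj(c,[[p[0],p[1],.06]])[0]*6).astype(int); L.append(big[w[1]-250:w[1]+250,w[0]-200:w[0]+200])
cv2.imwrite("pics/o1.png",np.hstack(L))
E
python3 look4.py | tail -1
```

```text
tcp [ 0.4593 -0.3314  0.0918] toolY 13.18 tilt 0.01 turn az 0.08 shift before [-1.6 -2.  60.3] after [-1.6 -2.  60.3] len 60.0 t 20.5833 j [-0.63  0.47 -0.06  1.04  0.    0.72]
```

View pics/o1.png

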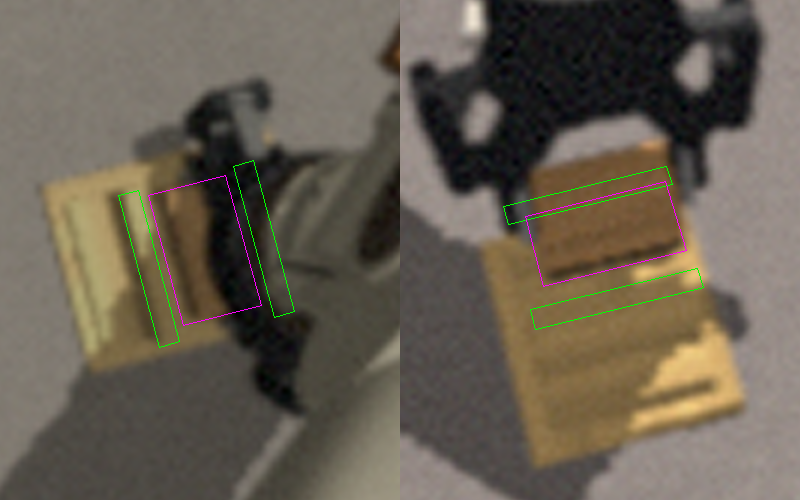

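The block hangs above the channel at about (605,210) in the right half. The drawn fence tops may be a few mm off, so I check the fence edges numerically in the first, unobstructed pictures.

```bash
python3 - <<'E' | tail -40
from cf import *
p=[.4572,-.3315,np.radians(13.1)]
ys=np.arange(-60,62,2.)
for c in("top","side"):
    im=cv2.imread(f"pics/{c}0.png").astype(np.float32).mean(2)
    for z in (65,):
        out=[]
        for y in ys:
            uv=proj(c,T(p,[(x,y,z) for x in range(-22,23,2)])).astype(np.float32)
            out.append(cv2.remap(im,uv[:,:1],uv[:,1:],cv2.INTER_LINEAR).mean())
        print(c,z); print(" ".join(f"{int(y)}:{v:.0f}" for y,v in zip(ys,out)))
E
```

```text
bin [0.5495 0.0991 1.6078] 92.12
[[-0.0, 0.3], [0.2, 0.1], [0.2, 0.1], [-0.1, 0.4], [-0.5, -0.4], [-0.6, 0.5], [-0.8, -0.7], [1.4, -0.2], [0.4, 2.7], [-0.0, 1.6], [0.6, -0.0], [-0.1, 0.4]]
seat,bar center target [[0.4429, 0.0061, 0.06], [0.44, 0.0835, 0.077], [0.5851, 0.0824, 0.031]]
cradle [ 0.4574 -0.3343  0.01  ]
13.386303686405977 0.10711876831939646 0.0874721167797086
[[0.592, -0.198, 0.034], [0.627, -0.202, 0.034], [0.609, -0.356, 0.034], [0.574, -0.351, 0.034]]
bar 83.29856161713806 0.1544286776064613
top 65
-60:114 -58:114 -56:115 -54:116 -52:116 -50:116 -48:115 -46:116 -44:121 -42:130 -40:139 -38:142 -36:141 -34:141 -32:142 -30:144 -28:144 -26:139 -24:122 -22:93 -20:71 -18:63 -16:61 -14:66 -12:84 -10:112 -8:135 -6:144 -4:146 -2:146 0:146 2:146 4:146 6:146 8:146 10:146 12:146 14:146 16:146 18:146 20:146 22:146 24:145 26:139 28:123 30:93 32:71 34:70 36:89 38:116 40:134 42:140 44:142 46:144 48:146 50:147 52:142 54:130 56:120 58:129 60:139
side 65
-60:172 -58:147 -56:114 -54:93 -52:87 -50:88 -48:91 -46:95 -44:98 -42:100 -40:101 -38:101 -36:99 -34:98 -32:104 -30:122 -28:150 -26:171 -24:178 -22:179 -20:174 -18:161 -16:133 -14:107 -12:95 -10:95 -8:97 -6:95 -4:92 -2:89 0:89 2:91 4:94 6:97 8:99 10:101 12:102 14:101 16:99 18:98 20:106 22:124 24:150 26:170 28:176 30:169 32:156 34:143 36:138 38:137 40:138 42:138 44:138 46:138 48:137 50:137 52:138 54:138 56:138 58:137 60:137
```

The fence faces come out at ±22.5 mm about the fitted pose, so the cradle fit holds to about 1 mm. Lower the block.

Call:
move_arm([
  [0,-1,-1,0,0,0,0],
  [0,-1,-1,5,0,0,0],
  [0,0,0,8,0,0,0],
  [0,0,0,8,0,0,0],
  [0,0,0,8,0,0,0],
  [0,0,0,0,0,0,0],
  [0,0,0,0,0,0,0],
])

```text
clock: 21.27
eef_pos: [0.4565, -0.3341, 0.0613]
tool_rot: [0.622, 0.783, -0.0, -0.001]
ft_force: [0.1, 0.4, -0.4]
grip_width: 0.0589
grasp_force: 65.5
```

```bash
python3 -c "
from h import *
go(.4577,-.3334,.0315,13.1); print(bot.get_obs()['ft_force'],bot.get_obs()['ft_torque'])"
```

```text
tcp [ 0.4565 -0.3341  0.0613] toolY 13.08 tilt 0.15 turn az -0.02 shift before [ 0.4  1.4 29.8] after [ 0.4  1.4 29.8] len 30.0 t 21.2667 j [-0.63  0.51 -0.09  0.97  0.    0.71]
[ 0.06752224  0.42935555 -0.4145271 ] [-0.02803815 -0.01684428 -0.0001941 ]
```

Bottom of the block is already between the fences with no contact. Continue.

Call:
move_arm([
  [0,0,0.5,7,0,0,0],
  [0,0,0.5,7,0,0,0],
  [0,0,0,7,0,0,0],
  [0,0,0,4,0,0,0],
  [0,0,0,2,0,0,0],
  [0,0,0,0,0,0,0],
  [0,0,0,0,0,0,0],
])

```text
clock: 21.85
eef_pos: [0.4583, -0.3344, 0.0355]
tool_rot: [0.622, 0.783, 0.0, -0.0]
ft_force: [-0.7, -0.0, -1.0]
grip_width: 0.0581
grasp_force: 65.5
```

Call:
move_arm([
  [0,0,0,2,0,0,0],
  [0,0,0,1.5,0,0,0],
  [0,0,0,1,0,0,0],
  [0,0,0,0,0,0,0],
  [0,0,0,0,0,0,0],
])

```text
clock: 22.27
eef_pos: [0.4583, -0.3344, 0.0311]
tool_rot: [0.622, 0.783, 0.0, -0.0]
ft_force: [0.7, -0.5, -0.8]
grip_width: 0.0586
grasp_force: 65.5
```

Call:
move_arm([
  [0,0,0,0.8,0,0,0],
  [0,0,0,0.7,0,0,0],
  [0,0,0,0,0,0,0],
  [0,0,0,0,0,0,0],
])

```text
clock: 22.6
eef_pos: [0.4584, -0.3345, 0.0308]
tool_rot: [0.622, 0.783, 0.0, 0.0]
ft_force: [-1.8, 1.0, 6.0]
grip_width: 0.0586
grasp_force: 66.2
```

Contact is at the expected height. Open gradually and lift.

Call:
move_arm([
  [0.72,0,0,0,0,0,0],
  [0.75,0,0,0,0,0,0],
  [0.85,0,0,0,0,0,0],
  [0.9,0,0,0,0,0,0],
  [0.9,0,0,0,0,0,0],
  [0.9,0,0,-8,0,0,0],
  [0.9,0,0,-15,0,0,0],
  [0.9,0,0,-25,0,0,0],
  [0.9,0,0,-30,0,0,0],
  [0.9,0,0,-30,0,0,0],
])

```text
clock: 23.43
eef_pos: [0.4578, -0.3341, 0.1387]
tool_rot: [0.622, 0.783, -0.0, -0.001]
ft_force: [0.2, -0.3, -0.1]
grip_width: 0.0769
grasp_force: 0.0
```

Call:
move_arm([
  [0.9,10,20,-20,0,0,0],
  [0.9,10,30,0,0,0,0],
  [0.9,10,30,0,0,0,0],
  [0.9,10,30,0,0,0,0],
  [0.9,10,30,0,0,0,0],
  [0.9,0,10,0,0,0,0],
  [0.9,0,0,0,0,0,0],
  [0.9,0,0,0,0,0,0],
  [0.9,0,0,0,0,0,0],
])

```text
clock: 24.18
eef_pos: [0.5922, -0.2521, 0.1576]
tool_rot: [0.622, 0.783, -0.0, -0.0]
ft_force: [-0.1, -0.4, -0.9]
grip_width: 0.077
grasp_force: 0.0
```

```bash
python3 - <<'E' | tail -14
from cf import *
p=np.array([.4572,-.3315,np.radians(13.1)])
c_,s_=np.cos(p[2]),np.sin(p[2])
print(tcp()[0],bot.get_obs()["clock"])
for c in("top","side"):
    im=bot.camera(c); cv2.imwrite(f"pics/end_{c}.png",im)
    for q in("block","flap","bar","round_stamp"):
        for r in bot.outline_of(q,c)[:2]:
            b=cv2.minAreaRect(cv2.findNonZero(r["pixels"].astype(np.uint8))); w=unproj(c,b[0],.04)[0]; d=w[:2]-p[:2]
            print(c,q,round(r["conf"],2),np.round(b[0],1),np.round(b[1],1),round(b[2],1),"cradle frame",((c_*d[0]+s_*d[1])*1000).round(1),((-s_*d[0]+c_*d[1])*1000).round(1) if q=="block" else "")
E
```

```text
cradle [ 0.4574 -0.3343  0.01  ]
13.386303686405977 0.10711876831939646 0.0874721167797086
[[0.592, -0.198, 0.034], [0.627, -0.202, 0.034], [0.609, -0.356, 0.034], [0.574, -0.351, 0.034]]
bar 83.29856161713806 0.1544286776064613
[ 0.59216285 -0.25213848  0.15763338] 24.1833
top flap 0.86 [234.7 209.1] [109.4  23.7] 86.3 cradle frame 214.5 
top bar 0.72 [275.2 250.1] [13.  54.3] 86.6 cradle frame 77.9 
top bar 0.61 [493.  264.1] [60.3 13.4] 3.8 cradle frame -108.8 
top round_stamp 0.66 [234.7 209.7] [108.1  23.8] 87.5 cradle frame 212.9 
top round_stamp 0.58 [269.  233.5] [11. 12.] 90.0 cradle frame 126.0 
side flap 0.92 [284.5 131. ] [48. 45.] 90.0 cradle frame 160.5 
side bar 0.98 [273.9 170.5] [39.2 11.4] 87.1 cradle frame 81.4 
side bar 0.83 [385.5 331. ] [64.8 17.1] 73.4 cradle frame 211.1 
side round_stamp 0.55 [289.5 179. ] [9.2 9.2] 45.0 cradle frame 119.3
```

Call:
move_arm([
  [0.9,10,-20,-15,0,0,0],
  [0.9,20,-25,-15,0,0,0],
  [0.9,25,-25,-10,0,0,0],
  [0.9,25,-25,0,0,0,0],
  [0.9,25,-25,0,0,0,0],
  [0.9,25,-20,0,0,0,0],
  [0.9,15,0,0,0,0,0],
  [0.9,0,0,0,0,0,0],
  [0.9,0,0,0,0,0,0],
])

```text
clock: 25.43
eef_pos: [0.4242, -0.1421, 0.1983]
tool_rot: [0.621, 0.783, 0.0, 0.001]
ft_force: [-0.3, -0.2, 0.2]
grip_width: 0.0769
grasp_force: 0.0
```

```bash
python3 - <<'E' | tail -n +8
from cf import *
p=np.array([.4572,-.3315,np.radians(13.1)])
c_,s_=np.cos(p[2]),np.sin(p[2])
print(tcp()[0],bot.get_obs()["clock"])
for c in("top","side"):
    im=bot.camera(c); cv2.imwrite(f"pics/end_{c}.png",im)
    for q in("block",):
        for r in bot.outline_of(q,c)[:3]:
            b=cv2.minAreaRect(cv2.findNonZero(r["pixels"].astype(np.uint8))); w=unproj(c,b[0],.04)[0]; d=w[:2]-p[:2]
            print(c,q,round(r["conf"],2),np.round(b[0],1),np.round(b[1],1),round(b[2],1),"cradle frame",((c_*d[0]+s_*d[1])*1000).round(1),((-s_*d[0]+c_*d[1])*1000).round(1))
# change against first picture, along channel in plane z=40 (block top)
for c in("top","side"):
    a=cv2.imread(f"pics/{c}0.png").astype(np.float32); b=cv2.imread(f"pics/end_{c}.png").astype(np.float32)
    D=np.abs(a-b).mean(2)
    def line(P): 
        uv=proj(c,T(p,P)).astype(np.float32); return cv2.remap(D,uv[:,:1],uv[:,1:],cv2.INTER_LINEAR).mean()
    print(c,"x:"," ".join(f"{x}:{line([(x,y,40) for y in range(-8,9,2)]):.0f}" for x in range(-52,53,4)))
    print(c,"y:"," ".join(f"{y}:{line([(x,y,40) for x in range(-20,21,2)]):.0f}" for y in range(-40,41,3)))
E
```

```text
[ 0.42417337 -0.14207324  0.1982792 ] 25.4333
top block 0.78 [427.  238.4] [22.2 13. ] 75.1 cradle frame 4.5 -2.1
side block 0.65 [281.2 297.9] [43.7 36.9] 76.0 cradle frame -3.3 -15.4
side block 0.59 [280.2 290.3] [ 6.5 24. ] 76.0 cradle frame -0.7 7.5
side block 0.42 [290.5 179.5] [9. 9.] 90.0 cradle frame 121.7 401.1
top x: -52:4 -48:3 -44:3 -40:3 -36:4 -32:6 -28:12 -24:16 -20:16 -16:19 -12:20 -8:19 -4:18 0:15 4:12 8:9 12:8 16:12 20:15 24:13 28:11 32:20 36:6 40:2 44:4 48:3 52:3
top y: -40:4 -37:3 -34:3 -31:3 -28:3 -25:4 -22:17 -19:39 -16:21 -13:10 -10:10 -7:11 -4:13 -1:15 2:16 5:16 8:18 11:22 14:23 17:15 20:11 23:7 26:7 29:9 32:9 35:19 38:22
side x: -52:8 -48:7 -44:9 -40:8 -36:8 -32:8 -28:18 -24:25 -20:29 -16:27 -12:26 -8:29 -4:25 0:27 4:25 8:26 12:25 16:26 20:28 24:31 28:24 32:9 36:8 40:8 44:7 48:7 52:9
side y: -40:7 -37:5 -34:6 -31:5 -28:6 -25:5 -22:5 -19:6 -16:6 -13:8 -10:8 -7:6 -4:6 -1:10 2:33 5:56 8:57 11:54 14:49 17:26 20:7 23:4 26:6 29:5 32:6 35:5 38:5
```

```bash
python3 -c "
from h import *
print(bot.job_done())"
```

```text
the job is handed in; nothing more can be done
None
```

I handed the job in at about 25 s of the 72 s allowed; the hand-in gave no verdict. My last camera checks put the stamp block face down on the cradle's bed, about 2 to 5 mm from the middle, with the bar seated behind the cleat and the flap upright on it.

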